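# Dump returned luggage wheels and hold the hopper gate open

### The arm

A 6-joint arm with a two-finger parallel gripper is mounted at the origin on the work surface. World frame = base frame: x ahead of the robot, y to its left, z up, the work surface at z = 0. Lengths are in mm, angles in rad, forces in N, time in s.
With the tool pointing down it reaches from about 400 to 925 mm from the base axis. Payload 3.4 kg.
Tool frame: the origin (TCP) lies midway between the tips of the shut fingers; the grasp point (between the pads) lies 19 mm behind it (ctrl.grasp_offset is the distance from the TCP to the grasp point, in mm); x points along the fingers, y is the direction in which the jaws open and shut, and the axes are right-handed (so a half turn about x gives the same grasp; the last joint's range is limited). The gripper opens to 85 mm and grips with 20 to 120 N. Pads are 22 mm wide; open, the fingers measure 114 mm over their backs; the gripper's body (76 mm by 85 mm) begins 54 mm behind the grasp point. The pads swing forward as they close: fully open they stand 13 mm farther back than shut.
Start: joints at [-1.202, 0.307, 1.506, -0, 1.328, -0.073], TCP at [245.829, -519.807, 231.305] pointing down, gripper open.
Joint ranges: [-3.12, 3.12], [-1.05, 2.28], [0.14, 2.33], [-1.42, 4.57], [0.1, 2.73], [-2.68, 2.68]. Speed limits (rad/s): [2.57, 2.57, 3.14, 3.14, 3.14, 3.14].

### API

Orientations are given as a rotation vector (axis times angle).
In Python, from cell import ctrl, eyes, ticket gives the robot as it stands. The module is installed in compiled form; this text tells all that it offers.
- The arm moves only by the tool drive_tool, never from a script. Its argument "targets" is a list of rows, each a list of 3 entries, a list of its own where there are three numbers: the shift along the tool's x, y, z in mm, then the turn about the tool's x in degrees, then the opening, from -1 (shut) to 1 (fully open). In form: [[[tx, ty, tz], spin, hand], ...]. A call has 1 to 8 rows; each row is the pose to reach, as a shift and turn from the pose measured when the call began, along the tool's axes at that moment; what a row does not reach only later rows make up. A row lasts 1/10 s, in which the tool goes at most 50 mm and 8.59 degrees, less where a joint would pass 70% of its speed; a pose out of reach is approached as far as the arm can. A call with a gripper value outside its range is refused whole. The fingers move at their own pace and stop on an object; "force" is the grip in N (left out, the last holds). Time passes only in rows, so rows that repeat a pose let the fingers close. It gives the time, the measured TCP pose, the force and the opening at its end, in the units of the state.
- ctrl.get_obs(): the state, without advancing time (a new reading comes with each control period).
- eyes.grab_frame(name): name is "scene" or "top" or "wrist"; returns a dict with "img" (420x560x3 uint8, blue, green, red), "z_map" (420x560 float32, mm along the optical axis (not along the pixel's ray), 0 where there is no reading), "fx", "fy", "cx", "cy" (pixels), "pose" (4x4, takes a point from camera to world coordinates). Camera axes: x right, y down, z forward; pixel columns grow to the right and rows downward; lengths in mm; the calibration is good to about 2 mm. A picture is of the moment at which its call begins.
- ticket.close_job(): hands the job in, once; it reports no verdict.
The state is a dict: "time": time; "joint_pos": joint angles; "dq": joint speeds; "joint_efforts": joint torques, N m; "tool_pos": TCP position; "orientation": TCP orientation; "force": force on the tool from outside, world axes, zero at the start; "moment": the same for the moment, N m; "finger_gap": opening from 0.0 (shut) to 1.0 (fully open).
Only numpy, scipy, OpenCV 4.12 (cv2) and the standard library are available. Lean on these libraries where they do the work, as an engineer would, in place of code of your own. Each camera call takes 0.05 s, during which the arm holds its last target. There are 200 camera calls.

### The job

Tip the hinged tray up by its bar handle so that all three luggage wheels slide into the hopper while the hopper's slide gate is still shut, and then lower the tray back down onto its rest. Next pull the spring-return slide gate out by its handle until its pointer is level with the ridge of the mark clip on the rail, so that the wheels drop into the catch box underneath, and finish holding the gate there without letting go. Leave the hair dryer nozzle, the carabiner and the tin where they are.

Things in the scene. Friction and masses are not known exactly. Their poses are not given: they have to be found in the camera images.
- station: fixed metal sorting station, about 160 mm wide (x) and 460 mm long (y). Origin on the counter under the hopper; y runs from the gate handle (-y end) to the tip tray (+y end), z up. Hopper: open-topped box, inside x -58..58, y -30..55 mm, straight walls, floor = slide gate at z 86 mm, walls to z 192 mm, tray side 150 mm. Catch box underneath. Two gate rails (top z 89 mm) run to y -265 mm
- hinge (a point): middle of the tip tray's hinge line, on the hopper's +y rim, 152 mm above the counter; the hinge line runs along the station's x
- tray (a joint): hinge angle of the tip tray (rad): 0 = level on its rest, grows as its outer end is lifted, stop at 1.05. Shallow metal tray 100 x 130 mm, walls 30 mm on three sides, open towards the hopper, about 0.3 kg; swings freely, falls back to 0 when let go. The wheels slide out once it is steeper than about 0.65 rad; all go by 0.9 to 1.0 rad
- tray_handle (a point): middle of the tip tray's bar handle: round black bar 12 mm thick, 75 mm clear between its brackets, parallel to the station's x. With the tray level it is 170 mm out from the hinge line, 55 mm above it (207 mm above the counter) and 40 mm beyond the tray's end wall (top 182 mm above the counter). Swings with the tray; the bar may turn between the fingers
- gate (a joint): how far the slide gate is pulled out (m): 0 = shut, grows as it is pulled along the station's -y, stop at 0.115. A spring pulls it shut: 2.1 N when shut plus 70 N per metre pulled (7.7 to 9.1 N at the mark); it snaps shut when let go
- gate_handle (a point): middle of the gate's handle: an upright U with a round black bar 12 mm thick on top, 70 mm clear between its legs, parallel to the station's x, bar centre 135 mm above the counter and 49 mm above the gate plate; shut, it is 125 mm from the station's origin along -y, 91 mm from the hopper's wall. Moves with the gate
- pointer (a point): tip of the small upright pointer fin (4 mm thick, top 104 mm above the counter) on the gate, on the +x side beside the rail, 94 mm above the counter, level with the handle bar (same place along the station's y). Moves with the gate
- mark_ridge (a point): ridge (4 mm thick, 24 mm long in x, top 117 mm above the counter) of the white mark clip on the outside of the +x rail; the point is at its rail end, 94 mm above the counter, axes as the station's. It lies 80 to 100 mm further along the station's -y than the shut gate's pointer; the pointer is level with it when both are at the same place along the station's y
- hopper (a point): middle of the hopper's floor on top of the shut gate, 86 mm above the counter, axes as the station's; the hopper is 116 mm (x) by 85 mm (y) inside, and nearly all of its floor opens as the gate is pulled to the mark. A wheel is in the hopper when its centre lies between the hopper walls, above the gate and below the walls
- catch (a point): middle of the catch box's floor, 6 mm above the counter, axes as the station's. Inside, the box is 152 mm (x) by 142 mm (y), walls 74 mm high above this floor, 39 mm on the +x side. Wheels in the box have their centres 10 to 45 mm above the floor
- wheel0_center (a point): a solid navy plastic luggage wheel, 36 mm diameter, 18 mm thick, about 40 g, lying flat in the tip tray at the start; this point is its centre. All three wheels are alike
- wheel1_center (a point): a solid navy plastic luggage wheel, 36 mm diameter, 18 mm thick, about 40 g, lying flat in the tip tray at the start; this point is its centre. All three wheels are alike
- wheel2_center (a point): a solid navy plastic luggage wheel, 36 mm diameter, 18 mm thick, about 40 g, lying flat in the tip tray at the start; this point is its centre. All three wheels are alike
- nozzle: bystander: red hair dryer nozzle standing on its 50 mm round collar, slot end up, 71 mm tall, 62 mm wide; origin at the centre of its underside
- carabiner: bystander: nickel carabiner lying flat, 75 x 48 mm, 9 mm thick; origin at its middle underside
- tin: bystander: round green enamel tin, 67 mm diameter, 52 mm tall; origin at the centre of its underside

How it is judged (in metres and radians):
On the way:
1. all three wheels lie in the hopper with the slide gate still shut (x of wheel0_center in the frame of hopper between -0.058 and 0.058 m and y of wheel0_center in the frame of hopper between -0.045 and 0.045 m and z of wheel0_center in the frame of hopper between 0 and 0.1 m and x of wheel1_center in the frame of hopper between -0.058 and 0.058 m and y of wheel1_center in the frame of hopper between -0.045 and 0.045 m and z of wheel1_center in the frame of hopper between 0 and 0.1 m and x of wheel2_center in the frame of hopper between -0.058 and 0.058 m and y of wheel2_center in the frame of hopper between -0.045 and 0.045 m and z of wheel2_center in the frame of hopper between 0 and 0.1 m and value of joint gate below 0.012 m), for 0.2 s.
At the end, for the whole second after the job is handed in: The gate's pointer is within 7 mm of the mark ridge along the rail, the robot's fingers hold the gate there against its spring (more than 3 N of contact), all three wheels are in the catch box (centres inside its walls, less than 60 mm above its floor) and the tray is back down (below 0.12 rad) (y of pointer in the frame of mark_ridge between -0.007 and 0.007 m and x of wheel0_center in the frame of catch between -0.076 and 0.076 m and y of wheel0_center in the frame of catch between -0.071 and 0.071 m and z of wheel0_center in the frame of catch between 0 and 0.06 m and x of wheel1_center in the frame of catch between -0.076 and 0.076 m and y of wheel1_center in the frame of catch between -0.071 and 0.071 m and z of wheel1_center in the frame of catch between 0 and 0.06 m and x of wheel2_center in the frame of catch between -0.076 and 0.076 m and y of wheel2_center in the frame of catch between -0.071 and 0.071 m and z of wheel2_center in the frame of catch between 0 and 0.06 m and value of joint tray below 0.12 rad and contact force between the fingers and gate above 3 N); the arm keeps its last pose, push and grip.
It fails at once if the nozzle is pushed away (more than 30 mm) (distance of nozzle from where it was at the start of the episode above 0.03 m).
It fails at once if the carabiner is pushed away (more than 30 mm) (distance of carabiner from where it was at the start of the episode above 0.03 m).
It fails at once if the tin is pushed away (more than 30 mm) (distance of tin from where it was at the start of the episode above 0.03 m).
It also fails if it takes over 58 s, if anything falls off the work surface, if the arm or the gripper's body presses on something with over 40 N, if the wrist force passes 120 N, or if a joint passes its speed limit or range.

## Working session

There is one attempt and no reset: what is moved stays moved. The work goes in short steps, Python scripts to look and compute and a tool call to move; the robot and the scene stay as the last step left them, time stands still between calls to the robot, and variables do not carry over. Pictures are saved under pics/ and viewed, about 8 in all and at most 12, crops included, and the job is handed in when it is done.

Besides the shell and the picture viewer there is one more tool, called after "Call:" as name(argument=value, ...), one argument or row to a line, values as JSON. drive_tool: Moves the arm, as the interface text tells. Its arguments: {"type":"object","properties":{"targets":{"type":"array","items":{"type":"array"}},"force":{"type":"number"}},"required":["targets"]}

```bash
mkdir -p pics; cat > h.py <<'E'
import numpy as np, cv2
from cell import ctrl, eyes, ticket
from scipy.spatial.transform import Rotation as R
def grab(n):
    f=eyes.grab_frame(n); return f
def cloud(f):
    z=f["z_map"]; v,u=np.mgrid[0:z.shape[0],0:z.shape[1]]
    P=np.stack([(u-f["cx"])/f["fx"]*z,(v-f["cy"])/f["fy"]*z,z],-1)
    T=np.array(f["pose"]); W=P@T[:3,:3].T+T[:3,3]; W[z<=0]=np.nan
    return W
E
python3 - <<'E'
from h import *
o=ctrl.get_obs();print(o, ctrl.grasp_offset)
for n in("scene","top"):
    f=grab(n);cv2.imwrite(f"pics/{n}0.png",f["img"]);np.savez(f"{n}0.npz",**f)
    print(n,f["fx"],f["cx"],f["cy"],np.round(f["pose"],3).tolist())
a,b=cv2.imread("pics/scene0.png"),cv2.imread("pics/top0.png")
E
```

```text
{'time': 0.0, 'joint_pos': array([-1.20250435e+00,  3.07546328e-01,  1.50764753e+00, -1.27207716e-05,
        1.32841004e+00, -7.35257091e-02]), 'dq': array([-2.90070202e-05,  8.50241308e-04, -1.18094924e-03,  7.87696633e-04,
       -1.02750524e-04,  1.59439532e-03]), 'joint_efforts': array([-4.35408792e-04, -4.57548559e+01, -2.51918864e+01,  6.19878574e-05,
        1.32683929e-02, -1.18145707e-06]), 'tool_pos': array([ 245.57214322, -519.16079922,  230.40607732]), 'orientation': array([ 1.97713023,  0.44609919, -1.97775357]), 'force': array([ 0.08988605, -0.05319335,  0.17295099]), 'moment': array([ 0.01791185, -0.01644075, -0.00782723]), 'finger_gap': 0.9973989341889089} 18.700000000000003
scene 396.7455682807757 280.95617827245803 206.55326000994393 [[-0.726, 0.523, -0.446, 977.193], [0.687, 0.544, -0.482, 496.764], [-0.01, -0.656, -0.755, 784.604], [0.0, 0.0, 0.0, 1.0]]
top 383.33690711180066 275.81082403858346 214.18004647976306 [[-0.002, -0.994, 0.105, 501.698], [-1.0, 0.003, 0.003, 113.917], [-0.003, -0.105, -0.994, 1077.297], [0.0, 0.0, 0.0, 1.0]]
```

View pics/top0.png

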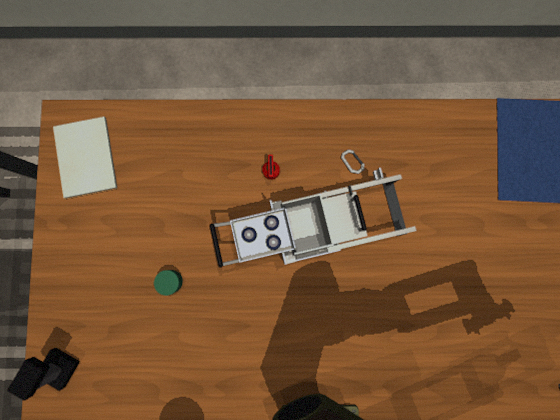

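View pics/scene0.png

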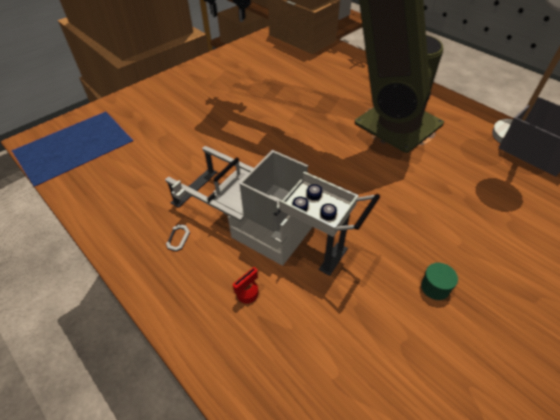

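Top view: tray handle bar at about (215,245), gate handle at (360,212), mark clip near (378,174), wheels at (249,234), (271,223), (273,242). The nozzle, (270,168), and the carabiner, (352,160), lie on the +x side, and the tin is at (168,282).

```bash
python3 - <<'E'
from h import *
for n in("top","scene"):
    f=np.load(n+"0.npz");W=cloud(f);img=f["img"].astype(int);dark=img.max(2)<60
    for nm,lo,hi,c in(("tray",190,225,None),("gate",122,150,None)):
        m=dark&(W[...,2]>lo)&(W[...,2]<hi)&(abs(W[...,0]-480)<150)&(abs(W[...,1]-100)<260)
        k,l,s,_=cv2.connectedComponentsWithStats(m.astype(np.uint8))
        for i in range(1,k):
            if s[i,4]<15: continue
            q=l==i; p=W[q]; (cx,cy),(w,h),a=cv2.minAreaRect(p[:,:2].astype(np.float32))
            d=np.linalg.svd(p[:,:2]-p[:,:2].mean(0))[2][0]
            print(n,nm,s[i],p.mean(0).round(1),'rect',round(cx,1),round(cy,1),round(w,1),round(h,1),'dir',np.degrees(np.arctan2(d[1],d[0])).round(2),'ztop',np.percentile(p[:,2],95).round(1))
    # bystanders & ridge-ish bright points
f=np.load("top0.npz");W=cloud(f);i=f["img"]
cv2.imwrite("pics/c.png",cv2.resize(i[160:280,200:430],None,fx=3.4,fy=3.4,interpolation=cv2.INTER_CUBIC))
E
```

```text
top tray [210 224  13  43 199] [524.3 251.5 213.6] rect 524.3 251.8 97.6 9.9 dir -166.79 ztop 216.6
top gate [317 203  12  41  68] [580.9   2.6 136.7] rect 579.7 2.3 102.6 0.9 dir -166.69 ztop 149.0
top gate [356 203  10  27 115] [595.3 -91.3 141.7] rect 596.0 -91.7 66.9 11.1 dir -167.11 ztop 144.4
scene tray [354 195  25  34 183] [531.8 252.3 212.7] rect 529.1 251.0 93.9 9.1 dir 13.2 ztop 215.1
scene gate [220 159  18  18  86] [598.1 -91.6 139.3] rect 598.4 -92.5 63.3 8.0 dir 13.92 ztop 143.2
scene gate [273 211  11   8  35] [614.1  96.4 136.6] rect 613.0 96.3 30.9 6.5 dir 7.55 ztop 147.5
scene gate [327 235   7   7  30] [577.1 209.7 130.3] rect 576.1 210.2 6.7 12.3 dir 117.93 ztop 138.5
```

View pics/c.png

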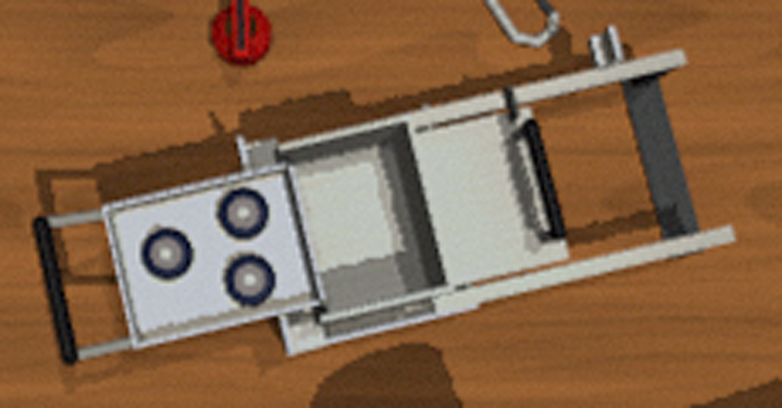

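Bar centres: tray about (526,252), gate about (597,-92), with the station yawed about 13.2°. The rail edges agree, and the bars are 350 mm apart as specified. Next I work out the tool shifts.

```bash
cat >> h.py <<'E'
ex=np.array([np.cos(np.radians(13.2)),np.sin(np.radians(13.2)),0]);ey=np.array([-ex[1],ex[0],0]);O=565*ex-100*ey
def st(x,y,z): return O+x*ex+y*ey+np.array([0,0,z])
def tool():
    o=ctrl.get_obs();M=R.from_rotvec(o["orientation"]).as_matrix();return o,M
def shift(p):
    o,M=tool();return np.round(M.T@(np.array(p)-o["tool_pos"]),1)
def yaw():
    o,M=tool();y=M[:,1];c=y@ey;a=np.degrees(np.arctan2(M[:,0]@np.cross(y,ey),c));return (a+90)%180-90
def rep():
    o,M=tool();d=o["tool_pos"]-O
    print('t',o["time"],'st',np.round([d@ex,d@ey,d[2]],1),'F',np.round(o["force"],1),'gap',round(o["finger_gap"],3),'yawerr',round(yaw(),2),'q',o["joint_pos"].round(2))
E
python3 - <<'E'
from h import *
rep();print(tool()[1].round(3))
print(shift([450,-250,330]),shift(st(4,225,300)),shift(st(4,225,190)))
E
```

```text
t 0.1 st [-444.5 -461.6  230.5] F [ 0.5  0.8 -0.1] gap 0.999 yawerr 12.11 q [-1.2   0.31  1.51  0.    1.33 -0.07]
[[-0.001  0.428 -0.904]
 [ 0.002 -0.904 -0.428]
 [-1.    -0.002 -0.   ]]
[ -99.2 -156.2 -299.9] [ -68.4 -577.3 -582.5] [  41.6 -577.1 -582.5]
```

Call:
drive_tool(
  targets=[
    [[-70,-40,-60],4,0],
    [[-99,-80,-150],8,0],
    [[-99,-120,-230],12.1,0],
    [[-99,-160,-300],12.1,0],
    [[-99,-160,-300],12.1,0],
    [[-99,-160,-300],12.1,0],
    [[-99,-160,-300],12.1,0],
    [[-99,-160,-300],12.1,0],
  ],
  force=60,
)

```text
time: 0.9
tool_pos: [450.8, -242.6, 330.4]
orientation: [2.1, 0.251, -2.096]
force: [1.1, -0.3, 0.2]
finger_gap: 0.5
```

```bash
python3 - <<'E'
from h import *
rep();print(shift(st(4,225,330)))
E
```

```text
t 0.9 st [-181.5 -239.2  330.4] F [ 1.1 -0.3  0.2] gap 0.5 yawerr 0.29 q [-0.58  0.15  1.46  0.    1.52  0.76]
[   2.1 -463.2 -187.8]
```

Call:
drive_tool(
  targets=[
    [[0,-45,-20],0.3,0],
    [[0,-90,-40],0.3,0],
    [[0,-135,-60],0.3,0],
    [[0,-180,-75],0.3,0],
    [[0,-225,-90],0.3,0],
    [[0,-270,-110],0.3,0],
    [[0,-315,-130],0.3,0],
    [[0,-360,-145],0.3,0],
  ],
)

```text
time: 1.7
tool_pos: [508.2, 142.6, 331.2]
orientation: [2.102, 0.245, -2.099]
force: [0.7, -1.6, 0.3]
finger_gap: 0.499
```

Call:
drive_tool(
  targets=[
    [[0,-45,-20],0,0],
    [[0,-90,-37],0,0],
    [[2,-103,-43],0,0],
    [[2,-103,-43],0,0],
    [[2,-103,-43],0,0],
    [[2,-103,-43],0,0],
  ],
)

```text
time: 2.3
tool_pos: [526.4, 250.8, 329.4]
orientation: [2.102, 0.242, -2.101]
force: [-0.1, 0.3, -0.5]
finger_gap: 0.496
```

```bash
python3 - <<'E'
from h import *
rep();print(shift(st(4,225,330)),shift(st(4,225,189)))
f=grab("wrist");cv2.imwrite("pics/w1.png",f["img"])
E
```

```text
t 2.3 st [  4.8 224.  329.4] F [-0.1  0.3 -0.5] gap 0.496 yawerr -0.14 q [0.37 0.26 1.33 0.   1.55 1.71]
[-0.6 -1.   0.8] [140.4  -0.9   0.9]
```

View pics/w1.png

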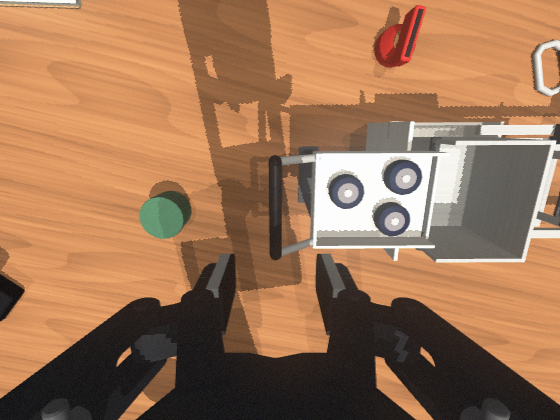

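The bar is at (276,208), vertical in the wrist view and centred between the fingers at columns 230 to 320. I'll descend and grip.

Call:
drive_tool(
  targets=[
    [[45,-1,0],0,0],
    [[90,-1,0],0,0],
    [[120,-1,0],0,0],
    [[140,-1,0],0,0],
    [[140,-1,0],0,0],
    [[140,-1,0],0,-1],
    [[140,-1,0],0,-1],
    [[140,-1,0],0,-1],
  ],
  force=30,
)

```text
time: 3.15
tool_pos: [527.9, 251.6, 191.7]
orientation: [2.107, 0.241, -2.096]
force: [1.6, -3.1, 2.7]
finger_gap: 0.128
```

Call:
drive_tool(
  targets=[
    [[0,0,0],0,-1],
    [[0,0,0],0,-1],
    [[0,0,0],0,-1],
  ],
)

```text
time: 3.45
tool_pos: [527.9, 251.6, 191.8]
orientation: [2.107, 0.241, -2.096]
force: [0.0, -1.9, -0.8]
finger_gap: 0.126
```

```bash
python3 - <<'E'
from h import *
rep();o,M=tool();print(M.round(3))
# bar path: dy, dz versus angle
r=np.hypot(170,55);a0=np.arctan2(55,170)
for t in np.arange(0,1.01,.0625): print(round(t,3),np.round([r*np.cos(a0+t)-170,r*np.sin(a0+t)-55],1))
E
```

```text
t 3.45 st [  6.4 224.4 191.8] F [ 0.  -1.9 -0.8] gap 0.126 yawerr -0.16 q [ 0.37  0.35  1.55 -0.    1.24  1.72]
[[ 0.005  0.226 -0.974]
 [ 0.002 -0.974 -0.226]
 [-1.    -0.001 -0.005]]
0.0 [0. 0.]
0.062 [-3.8 10.5]
0.125 [-8.2 20.8]
0.188 [-13.2  30.7]
0.25 [-18.9  40.3]
0.312 [-25.1  49.6]
0.375 [-32.   58.4]
0.438 [-39.3  66.8]
0.5 [-47.2  74.8]
0.562 [-55.5  82.2]
0.625 [-64.3  89.1]
0.688 [-73.5  95.4]
0.75 [-83.1 101.1]
0.812 [-93.  106.2]
0.875 [-103.2  110.7]
0.938 [-113.7  114.6]
1.0 [-124.4  117.8]
```

Call:
drive_tool(
  targets=[
    [[-10.5,4,0],0,-1],
    [[-21,8,0],0,-1],
    [[-31,13,0],0,-1],
    [[-40,19,0],0,-1],
    [[-49.5,25,0],0,-1],
    [[-58.5,32,0],0,-1],
    [[-67,39,0],0,-1],
    [[-75,47,0],0,-1],
  ],
)

```text
time: 4.25
tool_pos: [538.6, 206.4, 268.4]
orientation: [2.11, 0.245, -2.095]
force: [2.1, 4.7, 0.3]
finger_gap: 0.126
```

```bash
cat >> h.py <<'E'
def ang():
    # bar relative to start of grasp: st y 224.4, z 191.8 == bar (225,207)
    o,M=tool();d=o["tool_pos"]-O;y=d@ey-224.4+170;z=o["tool_pos"][2]-191.8+55
    t=np.arctan2(z,y)-np.arctan2(55,170);print('angle',round(t,3),'radius err',round(np.hypot(y,z)-178.7,1))
E
python3 - <<'E'
from h import *
rep();ang()
r=178.68;a0=np.arctan2(55,170);o,M=tool();d=o["tool_pos"]-O;cur=np.array([d@ey-224.4,d[2]-191.8])
for t in (.562,.625,.687,.75,.8,.85,.9,.95,.98): p=np.array([r*np.cos(a0+t)-170,r*np.sin(a0+t)-55])-cur;print(t,-p[1].round(1),-p[0].round(1))
E
```

```text
t 4.25 st [  6.5 178.  268.4] F [2.1 4.7 0.3] gap 0.126 yawerr -0.15 q [0.29 0.28 1.45 0.   1.4  1.63]
angle 0.504 radius err 1.8
0.562 -5.5 9.0
0.625 -12.5 17.9
0.687 -18.8 27.0
0.75 -24.5 36.7
0.8 -28.7 44.6
0.85 -32.4 52.7
0.9 -35.8 61.0
0.95 -38.7 69.4
0.98 -40.2 74.5
```

Call:
drive_tool(
  targets=[
    [[-5.5,9,0],0,-1],
    [[-12.5,18,0],0,-1],
    [[-19,27,0],0,-1],
    [[-24.5,36.5,0],0,-1],
    [[-28.5,44.5,0],0,-1],
    [[-32.5,52.5,0],0,-1],
    [[-36,61,0],0,-1],
    [[-38.5,69,0],0,-1],
  ],
)

```text
time: 5.05
tool_pos: [554.6, 139.2, 309.2]
orientation: [2.114, 0.247, -2.092]
force: [-0.2, 5.9, 8.0]
finger_gap: 0.124
```

Call:
drive_tool(
  targets=[
    [[-1,4,0],0,-1],
    [[-1,4,0],0,-1],
    [[-1,4,0],0,-1],
    [[-1,4,0],0,-1],
    [[-1,4,0],0,-1],
    [[-1,4,0],0,-1],
  ],
)

```text
time: 5.65
tool_pos: [555.4, 135.7, 310.6]
orientation: [2.115, 0.248, -2.091]
force: [-0.6, 2.7, 5.1]
finger_gap: 0.122
```

```bash
python3 - <<'E'
from h import *
rep();ang()
f=grab("scene");W=cloud(f);cv2.imwrite("pics/s1.png",np.hstack([cv2.resize(f["img"][110:290,130:400],None,fx=2,fy=2),cv2.resize(grab("top")["img"][160:280,210:340],(390,360))])[:, :])
E
```

```text
t 5.65 st [  6.7 105.3 310.6] F [-0.6  2.7  5.1] gap 0.122 yawerr -0.11 q [0.16 0.25 1.39 0.01 1.49 1.5 ]
angle 0.973 radius err 2.4
```

```bash
python3 -c "
import cv2;a=cv2.imread('pics/s1.png');cv2.imwrite('pics/s1b.png',cv2.resize(a,(800,int(a.shape[0]*800/a.shape[1]))))"
```

```text
(no output)
```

View pics/s1b.png

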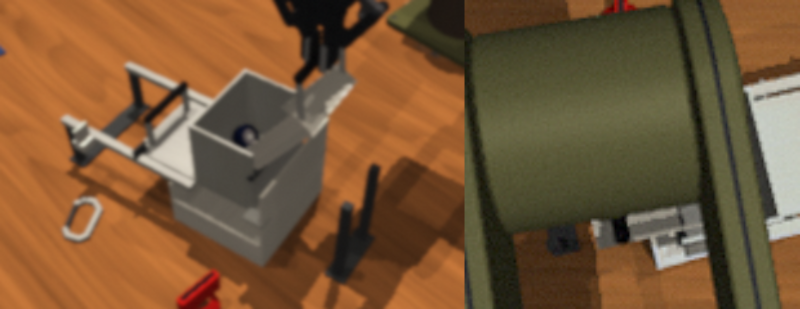

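The tray is up at about 0.97 rad, and one wheel is visible in the hopper at (245,135); the tray hides the rest. I'll lower it along the arc and check.

```bash
python3 - <<'E'
from h import *
r=178.68;a0=np.arctan2(55,170);o,M=tool();d=o["tool_pos"]-O;cur=np.array([d@ey-224.4,d[2]-191.8])
for t in np.linspace(.97,0,17): p=np.array([r*np.cos(a0+t)-170,r*np.sin(a0+t)-55])-cur;print(round(t,2),-p[1].round(1),-p[0].round(1))
E
```

```text
0.97 2.5 0.2
0.91 5.9 -10.1
0.85 9.9 -20.1
0.79 14.5 -29.9
0.73 19.7 -39.4
0.67 25.4 -48.6
0.61 31.7 -57.4
0.55 38.6 -65.8
0.48 45.9 -73.8
0.42 53.7 -81.3
0.36 61.9 -88.3
0.3 70.6 -94.9
0.24 79.6 -100.9
0.18 89.0 -106.3
0.12 98.7 -111.1
0.06 108.6 -115.4
0.0 118.8 -119.0
```

Call:
drive_tool(
  targets=[
    [[5,-10,0],0,-1],
    [[9,-20,0],0,-1],
    [[14,-30,0],0,-1],
    [[19,-39.5,0],0,-1],
    [[25,-48.5,0],0,-1],
    [[31.5,-57.5,0],0,-1],
    [[38.5,-66,0],0,-1],
    [[46,-74,0],0,-1],
  ],
)

```text
time: 6.55
tool_pos: [538.2, 208.6, 263.8]
orientation: [2.112, 0.247, -2.093]
force: [-1.8, 0.6, 1.3]
finger_gap: 0.125
```

Call:
drive_tool(
  targets=[
    [[8,-7.5,0],0,-1],
    [[16,-14.5,0],0,-1],
    [[24.5,-21,0],0,-1],
    [[33.5,-27,0],0,-1],
    [[43,-32.5,0],0,-1],
    [[52.5,-37.5,0],0,-1],
    [[62.5,-41.5,0],0,-1],
    [[72,-45,0],0,-1],
  ],
)

```text
time: 7.35
tool_pos: [528.2, 251.9, 191.4]
orientation: [2.11, 0.245, -2.093]
force: [-9.3, -17.8, 45.8]
finger_gap: 0.122
```

```bash
python3 - <<'E'
from h import *
rep();ang();o,_=tool();d=o["tool_pos"]-O;print(d[2]-191.8,224.4-d@ey)
f=grab("scene");cv2.imwrite("pics/s2.png",cv2.resize(f["img"][110:290,130:400],None,fx=2.8,fy=2.8))
E
```

```text
t 7.35 st [  6.8 224.7 191.4] F [ -9.3 -17.8  45.8] gap 0.122 yawerr -0.08 q [0.37 0.35 1.55 0.   1.24 1.71]
angle -0.003 radius err 0.1
-0.4030715512577956 -0.25933793672101046
```

View pics/s2.png

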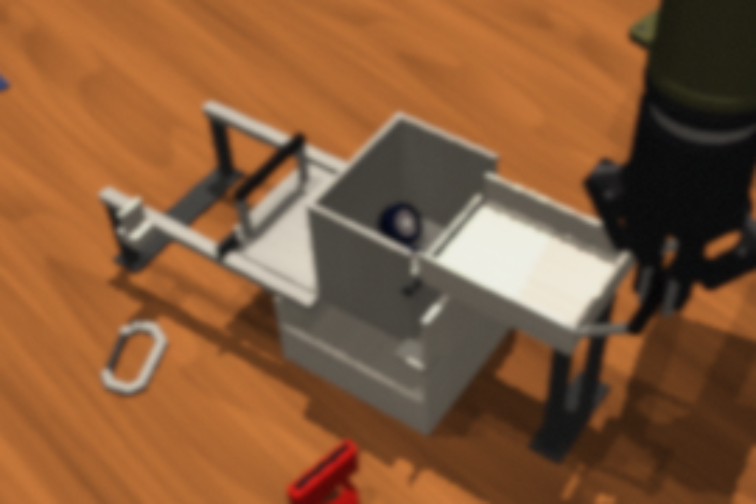

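The tray is empty and back on its rest. One wheel shows in the hopper at (400,222) and the walls may hide the other two. The arm is pressing the tray down with 46 N, so I'll let go and rise.

Call:
drive_tool(
  targets=[
    [[-1,0,0],0,-1],
    [[-1,0,0],0,0],
    [[-1,0,0],0,0],
    [[-1,0,0],0,0],
    [[-20,0,0],0,0],
    [[-60,0,0],0,0],
    [[-100,0,0],0,0],
    [[-140,0,0],0,0],
  ],
)

```text
time: 8.2
tool_pos: [527.3, 251.6, 333.0]
orientation: [2.111, 0.245, -2.092]
force: [0.6, -0.6, -0.0]
finger_gap: 0.498
```

Call:
drive_tool(
  targets=[
    [[-5,45,1],0,0],
    [[-5,90,2],0,0],
    [[-5,135,3],0,0],
    [[-5,180,4],0,0],
    [[-5,225,5],0,0],
    [[-5,270,6],0,0],
    [[-5,315,7],0,0],
    [[-5,340,8],0,0],
  ],
)

```text
time: 9.0
tool_pos: [597.6, -84.7, 337.5]
orientation: [2.113, 0.241, -2.091]
force: [-1.0, 0.8, -0.8]
finger_gap: 0.5
```

Call:
drive_tool(
  targets=[
    [[0,0,0],0,0],
    [[0,0,0],0,0],
    [[0,0,0],0,0],
  ],
)

```text
time: 9.3
tool_pos: [597.5, -83.5, 337.7]
orientation: [2.114, 0.243, -2.09]
force: [0.4, 1.3, 0.4]
finger_gap: 0.505
```

```bash
python3 - <<'E'
from h import *
rep();print(shift(st(-3,-125,330)))
f=grab("wrist");np.savez("w2.npz",**f);cv2.imwrite("pics/w2.png",f["img"])
E
```

```text
t 9.3 st [  -2.3 -117.8  337.7] F [0.4 1.3 0.4] gap 0.505 yawerr -0.16 q [-0.21  0.28  1.28  0.01  1.57  1.13]
[7.7 7.3 0.7]
```

View pics/w2.png

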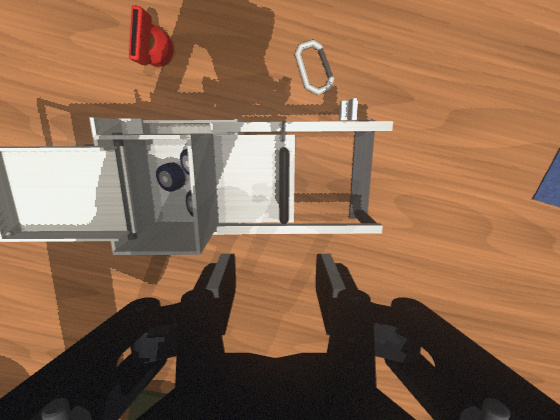

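All three wheels are in the hopper: (171,176), (186,160), (191,203). The gate bar is at (284,186) and the clip at (348,110). I'll descend on the bar and zoom in on the clip.

Call:
drive_tool(
  targets=[
    [[45,7,0],0,0],
    [[90,7,0],0,0],
    [[135,7,0],0,0],
    [[180,7,0],0,0],
    [[205,7,0],0,0],
    [[220,7,0],0,0],
    [[220,7,0],0,0],
    [[220,7,0],0,-1],
  ],
  force=60,
)

```text
time: 10.15
tool_pos: [601.7, -88.1, 118.2]
orientation: [2.113, 0.245, -2.089]
force: [-0.4, -0.4, -0.7]
finger_gap: 0.345
```

Call:
drive_tool(
  targets=[
    [[0,0,0],0,-1],
    [[0,0,0],0,-1],
    [[0,0,0],0,-1],
    [[0,0,0],0,-1],
  ],
)

```text
time: 10.55
tool_pos: [603.5, -92.1, 119.8]
orientation: [2.113, 0.238, -2.081]
force: [1.6, -10.5, -6.4]
finger_gap: 0.112
```

```bash
python3 - <<'E'
from h import *
rep()
f=grab("wrist");np.savez("w3.npz",**f)
a=cv2.resize(np.load("w2.npz")["img"][85:155,260:400],(800,400),interpolation=cv2.INTER_CUBIC)
g=grab("top");np.savez("t3.npz",**g)
b=cv2.resize(f["img"][0:210],(800,300)) if False else f["img"]
cv2.imwrite("pics/z.png",np.hstack([cv2.resize(b,(400,300)),cv2.resize(a,(400,200),interpolation=cv2.INTER_AREA)if False else cv2.copyMakeBorder(a[:300,:400]*0+cv2.resize(a,(400,300)),0,0,0,0,0)]))
E
```

```text
t 10.55 st [   1.5 -127.4  119.8] F [  1.6 -10.5  -6.4] gap 0.112 yawerr 0.03 q [-0.22  0.45  1.59  0.    1.09  1.12]
```

View pics/z.png

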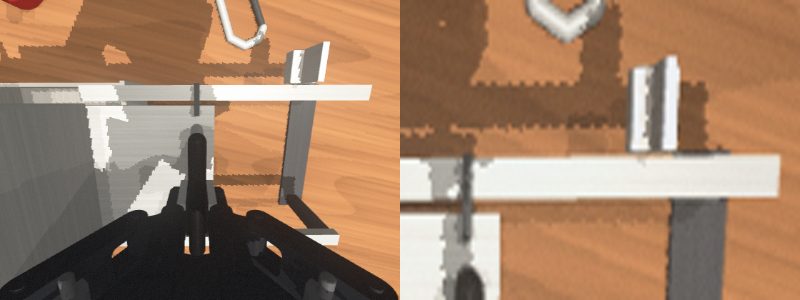

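The bar is gripped. The clip reads as a low plate at (297,66) with a raised fin at (318,62) on its outer side. I'll locate ridge and pointer by height.

```bash
python3 - <<'E'
from h import *
for n in("w3","w2","top0","scene0"):
    f=np.load(n+".npz");W=cloud(f);d=W-O;S=np.stack([d@ex,d@ey,W[...,2]],-1)
    m=(S[...,0]>50)&(S[...,0]<120)&(S[...,1]>-260)&(S[...,1]<-180)&(S[...,2]>93)&(S[...,2]<135)
    p=S[m];print(n,len(p))
    if len(p)==0: continue
    for lo,hi in((93,99),(99,105),(105,111),(111,115),(115,125)):
        q=p[(p[:,2]>=lo)&(p[:,2]<hi)]
        if len(q):print('  z',lo,hi,len(q),'x',np.percentile(q[:,0],[5,95]).round(1),'y',np.percentile(q[:,1],[2,25,50,75,98]).round(1))
    dark=f["img"].max(2)<75
    m=dark&(S[...,0]>46)&(S[...,0]<95)&(S[...,1]>-160)&(S[...,1]<-95)&(S[...,2]>91)&(S[...,2]<112)
    q=S[m]
    if len(q): print('  ptr',len(q),np.median(q,0).round(1),np.percentile(q[:,1],[5,95]).round(1),np.percentile(q[:,2],[5,95]).round(1))
E
```

```text
w3 2301
  z 93 99 787 x [ 81.4 102.7] y [-209.2 -208.4 -206.4 -203.4 -200.4]
  z 99 105 276 x [ 81.6 103. ] y [-209.2 -208.8 -208.6 -208.4 -207.9]
  z 105 111 340 x [ 81.  103.1] y [-209.6 -208.8 -208.6 -208.4 -207.8]
  z 111 115 249 x [ 81.7 103.3] y [-209.2 -208.8 -208.6 -208.4 -207.8]
  z 115 125 649 x [ 81.3 103.2] y [-212.8 -211.2 -210.  -208.8 -208. ]
w2 284
  z 93 99 131 x [ 81.5 102.9] y [-219.8 -208.7 -206.7 -203.8 -201.1]
  z 99 105 24 x [ 82.7 102. ] y [-209.  -208.8 -208.8 -208.7 -208.5]
  z 105 111 26 x [ 82.6 102.6] y [-209.2 -209.1 -208.9 -208.7 -208.5]
  z 111 115 17 x [ 83.  102.4] y [-209.1 -208.9 -208.8 -208.7 -208.5]
  z 115 125 86 x [ 81.1 103. ] y [-212.7 -211.7 -210.5 -209.4 -208.6]
top0 77
  z 93 99 37 x [ 69.5 102.6] y [-245.1 -206.1 -203.1 -200.  -195.3]
  z 99 105 10 x [ 80.4 103.3] y [-207.9 -206.  -205.9 -205.4 -200.9]
  z 105 111 5 x [82.  95.2] y [-205.9 -205.5 -205.3 -205.  -204.9]
  z 111 115 6 x [ 85.  101.5] y [-206.1 -205.5 -205.2 -205.  -204.7]
  z 115 125 19 x [ 81.5 101. ] y [-209.3 -208.  -206.9 -206.  -205. ]
  ptr 21 [  67.3 -123.6  103.7] [-125.9 -122.7] [ 95.  107.4]
scene0 105
  z 93 99 39 x [ 83.8 105.4] y [-217.7 -211.  -209.5 -205.3 -201.2]
  z 99 105 17 x [ 83.  106.3] y [-212.5 -210.9 -210.4 -209.7 -208.9]
  z 105 111 17 x [ 83.8 105.7] y [-212.5 -211.5 -210.3 -209.8 -208.9]
  z 111 115 9 x [ 87.7 105. ] y [-214.3 -211.8 -210.9 -209.7 -208. ]
  z 115 125 23 x [ 84.6 104.3] y [-213.8 -212.1 -210.9 -210.1 -208.6]
  ptr 34 [  68.4 -127.8   97.3] [-129.2 -125.8] [ 91.8 106. ]
```

Ridge and pointer are about 83 mm apart in both fixed views. I'll pull 83 mm along tool +y.

Call:
drive_tool(
  targets=[
    [[0,8,0],0,-1],
    [[0,18,0],0,-1],
    [[0,30,0],0,-1],
    [[0,42,0],0,-1],
    [[0,54,0],0,-1],
    [[0,66,0],0,-1],
    [[0,77,0],0,-1],
    [[0,83,0],0,-1],
  ],
)

```text
time: 11.45
tool_pos: [622.1, -171.0, 119.8]
orientation: [2.114, 0.243, -2.085]
force: [0.9, 8.4, -7.2]
finger_gap: 0.118
```

Call:
drive_tool(
  targets=[
    [[0,0,0],0,-1],
    [[0,0,0],0,-1],
    [[0,0,0],0,-1],
    [[0,0,0],0,-1],
    [[0,0,0],0,-1],
  ],
)

```text
time: 11.95
tool_pos: [621.5, -168.4, 119.7]
orientation: [2.115, 0.248, -2.088]
force: [0.6, 8.2, -4.8]
finger_gap: 0.116
```

```bash
cat > m.py <<'E'
from h import *
rep()
for n in("wrist","top","scene"):
    f=grab(n);np.savez("e_"+n+".npz",**f);W=cloud(f);d=W-O;S=np.stack([d@ex,d@ey,W[...,2]],-1)
    q=S[(S[...,0]>79)&(S[...,0]<106)&(abs(S[...,1]+209)<10)&(S[...,2]>112)&(S[...,2]<125)]
    dark=f["img"].max(2)<75
    r=S[dark&(S[...,0]>58)&(S[...,0]<77)&(abs(S[...,1]+209)<25)&(S[...,2]>91)&(S[...,2]<112)]
    for k,v in(("ridge",q),("ptr",r)):
        if len(v): print(n,k,len(v),np.median(v,0).round(1),np.percentile(v[:,1],[3,97]).round(1),np.percentile(v[:,2],[3,97]).round(1))
a=np.load("e_wrist.npz")["img"];b=np.load("e_scene.npz")["img"][110:290,130:400]
cv2.imwrite("pics/e%d.png"%int(ctrl.get_obs()["time"]*10),np.hstack([cv2.resize(a,(400,300)),cv2.resize(b,(400,300))]))
E
python3 m.py; ls pics
```

```text
t 11.95 st [   1.6 -205.9  119.7] F [ 0.6  8.2 -4.8] gap 0.116 yawerr -0.02 q [-0.34  0.49  1.51  0.01  1.14  1.  ]
wrist ridge 512 [  92.6 -210.5  117.5] [-212.5 -208.7] [116.  118.7]
top ridge 21 [  92.1 -206.3  118. ] [-209.7 -204.8] [113.5 121.6]
top ptr 24 [  67.1 -202.1  102.7] [-206.5 -200.2] [ 91.6 106.8]
scene ridge 26 [  94.7 -211.1  116.9] [-214.5 -209.3] [112.7 119.5]
scene ptr 27 [  67.4 -206.2   98. ] [-207.4 -204.6] [ 91.7 104.6]
c.png
e121.png
s1.png
s1b.png
s2.png
scene0.png
top0.png
w1.png
w2.png
z.png
```

Call:
drive_tool(
  targets=[
    [[0,4,0],0,-1],
    [[0,6.5,0],0,-1],
    [[0,6.5,0],0,-1],
    [[0,6.5,0],0,-1],
    [[0,6.5,0],0,-1],
  ],
)

```text
time: 12.6
tool_pos: [622.4, -172.2, 119.8]
orientation: [2.116, 0.254, -2.091]
force: [0.8, 8.1, -5.3]
finger_gap: 0.117
```

```bash
python3 m.py; ls pics|grep ^e
```

```text
t 12.6 st [   1.6 -209.8  119.8] F [ 0.8  8.1 -5.3] gap 0.117 yawerr -0.01 q [-0.34  0.49  1.5   0.02  1.14  0.99]
wrist ridge 511 [  92.6 -210.6  117.4] [-212.5 -208.8] [116.2 118.7]
top ridge 22 [  91.3 -206.6  118.1] [-209.3 -205. ] [112.4 120.1]
top ptr 23 [  67.7 -205.7  103. ] [-208.8 -204.5] [ 92.1 108.7]
scene ridge 28 [  94.9 -210.9  117.1] [-213.1 -208.5] [112.4 119.8]
scene ptr 23 [  68.1 -210.1   98.3] [-211.6 -208. ] [ 92.1 104.6]
e121.png
e127.png
```

View pics/e127.png

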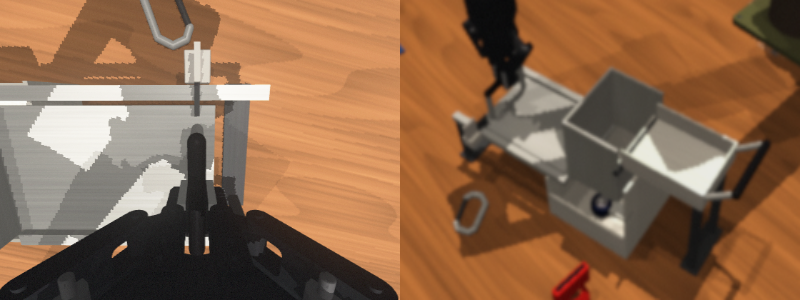

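The pointer fin (196,97) lines up with the ridge (196,62), and the tray is down. One wheel is visible in the catch box at (600,203). I'll look for the other two.

```bash
python3 - <<'E'
from h import *
ims=[]
for n,lo in(("top",None),("scene",None)):
    f=np.load("e_"+n+".npz");W=cloud(f);d=W-O;S=np.stack([d@ex,d@ey,W[...,2]],-1);i=f["img"].astype(int)
    m=(abs(S[...,0])<80)&(S[...,1]>-80)&(S[...,1]<90)&(S[...,2]<190)&(i.max(2)<90)&(i[...,0]>i[...,2]+8)
    k,l,s,c=cv2.connectedComponentsWithStats(m.astype(np.uint8))
    for j in range(1,k):
        if s[j,4]>6: print(n,c[j].round(),s[j,4],np.median(S[l==j],0).round(1))
    v,u=np.where((abs(S[...,0])<75)&(S[...,1]>-60)&(S[...,1]<85)&(S[...,2]<200));r0,r1,c0,c1=v.min(),v.max(),u.min(),u.max();print(r0,r1,c0,c1)
    ims.append(cv2.resize(f["img"][r0:r1,c0:c1],(400,400),interpolation=cv2.INTER_CUBIC))
cv2.imwrite("pics/fin.png",cv2.convertScaleAbs(np.hstack(ims),alpha=1.6))
E
```

```text
top [302. 217.] 57 [35.1  6.8 25. ]
top [309. 237.] 58 [-23.9   0.1  26. ]
194 263 270 338
scene [265. 236.] 34 [49.2 10.8 23.3]
150 263 234 316
```

View pics/fin.png

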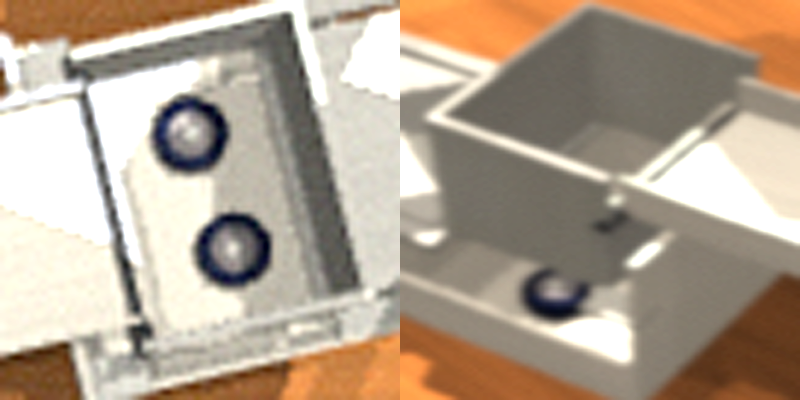

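Two wheels lie in the catch box, at top-view crop (190,133) and (233,248), both with tops at z of about 25. The hopper looks empty. The third may be hidden under the gate side, so I'll search all views for navy.

```bash
python3 - <<'E'
from h import *
for n in("top","scene","wrist"):
    f=grab(n);W=cloud(f);d=W-O;S=np.stack([d@ex,d@ey,W[...,2]],-1);i=f["img"].astype(int)
    m=(abs(S[...,0])<250)&(S[...,1]>-350)&(S[...,1]<350)&(S[...,2]<215)&(i.max(2)<110)&(i[...,0]>i[...,2]+6)
    k,l,s,c=cv2.connectedComponentsWithStats(m.astype(np.uint8))
    for j in range(1,k):
        if s[j,4]>2: print(n,c[j].round(),s[j,4],np.median(S[l==j],0).round(1))
    # hopper/catch visible surface: what lies above catch floor seen within the hopper opening
    q=S[(abs(S[...,0])<56)&(S[...,1]>-45)&(S[...,1]<60)&(S[...,2]>32)&(S[...,2]<140)]
    if n!="wrist":
        print(n,'pts above floor in hopper',len(q))
        for a in range(-45,60,15):
            r=q[(q[:,1]>=a)&(q[:,1]<a+15)]
            if len(r):print('  y',a,len(r),'x',np.percentile(r[:,0],[5,50,95]).round(0),'z',np.percentile(r[:,2],[5,50,95]).round(0))
g=np.load("e_wrist.npz")
E
```

```text
top [302. 217.] 59 [34.7  6.6 25.3]
top [309. 237.] 62 [-23.4  -0.5  25.4]
top pts above floor in hopper 210
  y -45 95 x [-49.  -2.  50.] z [ 87. 115. 138.]
  y -30 113 x [-49.  -0.  50.] z [ 86.  88. 127.]
  y 0 1 x [-55. -55. -55.] z [112. 112. 112.]
  y 15 1 x [-55. -55. -55.] z [135. 135. 135.]
scene [265. 235.] 44 [48.7 10.7 23.4]
scene pts above floor in hopper 655
  y -45 278 x [-54. -29.   8.] z [ 87. 116. 138.]
  y -30 87 x [-55. -53. -33.] z [ 86. 112. 138.]
  y -15 83 x [-55. -54. -52.] z [ 92. 114. 138.]
  y 0 80 x [-55. -53. -52.] z [ 91. 116. 138.]
  y 15 46 x [-55. -54. -52.] z [103. 125. 137.]
  y 30 7 x [-55. -53. -52.] z [128. 134. 139.]
  y 45 74 x [27. 45. 55.] z [101. 116. 136.]
```

```bash
python3 - <<'E'
from h import *
rep();print(ticket.close_job());rep()
E
```

```text
t 12.9 st [   1.6 -209.7  119.7] F [-0.2  8.1 -5.1] gap 0.116 yawerr -0.01 q [-0.34  0.49  1.5   0.02  1.14  0.99]
the job is handed in; nothing more can be done
None
the job is handed in; nothing more can be done
```

I handed the job in at 12.9 s with the gate held at the mark. I could see only two of the three wheels in the catch box.

- **Tray:** I tipped it to about 0.97 rad by its bar handle and lowered it back onto its rest, where it showed empty. Lowering left the arm pressing on the rest with a wrist force of about 50 N, until I let go.
- **Hopper:** with the gate still shut, the wrist camera showed all three wheels in it.
- **Gate:** I pulled it until the pointer was level with the ridge. The top and scene cameras put the two about 1 mm apart along the rail. The fingers were still closed on the bar, with about 8 N of spring pull on the wrist.
- **Wheels:** two lie flat in the catch box. The third was not directly seen. The hopper showed empty and no wheel showed anywhere outside the station, so it most likely lies under the gate plate or a hopper wall, hidden from the cameras.
- **Bystanders:** I did not re-measure the nozzle, carabiner and tin at the end. The arm's path stayed clear of them.

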